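# Pry the axle clip off a feed wheel

## Robot

A 7-joint arm with a two-finger parallel gripper is mounted at the origin on the work surface. World frame = base frame: x ahead of the robot, y to its left, z up, the work surface at z = 0. Lengths are in m, angles in degrees, forces in N, time in s.
With the tool pointing down it reaches from about 0.35 to 0.9 m from the base axis. Payload 19.9 kg.
Tool frame: the origin (TCP) lies at the very end of the fingers, on their centre line; the grasp point (between the pads) lies 19 mm behind it; z points along the fingers, y is the line along which they close (so a half turn about z gives the same grasp; the last joint's range is limited). The gripper opens to 85 mm and grips with 20 to 120 N. Pads are 22 mm wide; open, the fingers measure 114 mm over their backs; the gripper's body (76 mm by 85 mm) begins 54 mm behind the grasp point. The pads swing forward as they close: fully open they stand 13 mm farther back than shut.
Start: joints at [-71.018, 23.915, -0.59, 92.452, 0.269, 63.638, -3.037], TCP at [0.228, 0.582, 0.231] pointing down, gripper open.
Joint ranges: [-161.28, 161.28], [-22.2, 115.67], [-73.04, 71.86], [3.21, 147.25], [-68.34, 248.33], [10.77, 114.83], [-161.83, 161.83]. Speed limits (degrees/s): [108.29, 108.29, 136.94, 136.94, 172.46, 172.46, 172.46].

## Interface

Orientations are given as [roll, pitch, yaw] about the fixed x, y, z axes, in that order (R = Rz(yaw) Ry(pitch) Rx(roll)).
In Python, from bench import get_obs, viewer, sign_off, finder gives the robot as it stands.
- The arm moves only by the shell command python3 -m crank 'ROWS'. ROWS is JSON, a list of rows, each a list of 7 numbers: the shift along the tool's x, y, z in units of 40 mm (1.0 is 40 mm), then the turn, a rotation vector about the tool's x, y, z in units of 8 degrees (1.0 is 8 degrees), then the finger opening in mm, from 0 to 85.4. A call has 1 to 20 rows; each row shifts and turns the commanded pose from where the row before left it, along the tool's axes as they then stand; what a row does not reach is not made up. A row lasts 1/10 s, in which the tool goes at most 50 mm and 8.59 degrees, less where a joint would pass 70% of its speed; a pose out of reach is approached as far as the arm can. A call is refused whole if a number of a shift passes 1 or a number of a turn 1, either way. A call with a gripper value outside its range is refused whole. The fingers move at their own pace and stop on an object; the grip force is fixed at half the most. Time passes only in rows, so rows that do not move let the fingers close. It gives the time, the measured TCP pose, the force, the opening and the grip force at its end, in the units of the state.
- get_obs(): the state, without advancing time (a new reading comes with each control period).
- viewer.read_camera(name): name is "scene" or "top" or "wrist"; returns the picture (420x560x3 uint8, red, green, blue); there is no depth.
- viewer.get_calibration(name): a dict with "mtx" (3x3 intrinsics, pixels), "view" (4x4, takes a point from world to camera coordinates). Camera axes: x right, y up, looking along -z (the intrinsics and any distortion apply to the point x, -y, -z); pixel columns grow to the right and rows downward; lengths in m; the calibration is good to about 2 mm. A picture is of the moment at which its call begins: read the wrist's pose just before it. get_calibration takes no time and is no camera call; for the wrist camera it gives the pose at the moment of the call.
- sign_off(): hands the job in; it is judged then, once.
Trained networks look in the newest picture that a camera, given by its name, has taken for a name from the list of things; names that differ only in an ending like _2 or _b are one class to them, and where a whole thing is asked for, a point or a joint stands for the part that bears it (a point fixed in the world has none). Each returns a list of dicts, best first, with "conf" (0 to 1); they miss things now and then, are a little off and sometimes report something else, mostly with a low value. They report only what shows in the picture. A call takes as long as a camera call. They do not tell look-alikes from the thing itself.
- finder.recognise(camera, thing): "extent" ([left, top, width, height] in pixels, round what is visible of it).
- finder.pinpoint(camera, thing): "pixel" ([column, row] in pixels: a listed point, or the origin of a listed thing).
The state is a dict: "time": time; "joint_pos": joint angles; "qvel": joint speeds; "tau": joint torques, N m; "ee_pos": TCP position; "ee_rot": TCP orientation; "wrist_force": force on the tool from outside, world axes, zero at the start; "ft_torque": the same for the moment, N m; "grip_width": finger opening in m; "finger_force": force on a finger pad.
Only numpy, scipy, OpenCV 4.12 (cv2) and the standard library are available. Lean on these libraries where they do the work, as an engineer would, in place of code of your own. Each camera call takes 0.05 s, during which the arm holds its last target. There are 200 camera calls.

## Task

Take the red-handled hooked pick from its rest, set its hook inside the loop of the yellow wire clip on the upright axle, and pry the clip out of its groove by pulling the loop straight away from the axle. Work gently: let the hook rest on the blue wheel with no more than a few newtons, do not yank at the clip, keep the gripper off clip and wheel, and knock nothing else about. Leave the clip lying on top of the wheel, well clear of the axle, and lay the pick back in its rest as it was.

Things in the scene. Friction and masses are not known exactly. Their poses are not given: they have to be found in the camera images.
- unit: Fixed feed-wheel unit. Grey base 130 x 130 x 30 mm; on it a wheel lying flat, 150 mm across with black tyre (tyre top 56.5 mm up) and blue face 138 mm across, its top 58 mm above the table; an upright steel axle in the middle. Origin: centre of the underside, z up.
- axle (a point): Point on the axle's centre line at the level of the wheel's blue face. From there up: a groove 6 mm high where the axle is 16 mm thick, then a steel head 22 mm across and 12 mm tall (its top 18 mm above the face).
- clip: Yellow sprung clip of 4 mm round wire lying flat on the wheel's face in the axle groove, free to turn about it. Origin: its underside, at the axle's centre while seated. Loop on its own -x side, inner edge 23.5 mm and outer edge 27.5 mm from the origin; open arms to +x, 33 mm across. Pulled along its -x it snaps off after about 7 mm with some 5 to 15 N, then drags freely.
- loop_gap (a point): Point on the clip's underside, 17.5 mm to -x of its origin: middle of the gap for the hook, between the axle head (11 mm from the centre) and the loop's inner edge (23.5 mm). The gap is about 21 mm wide across (y) here; the wheel's face is its floor. Nearer the axle, 5 to 10 mm from the centre, the wire's two feet bend in to 6 mm off the middle line.
- pick: Loose hooked pick, 62 g, level in its rest. Red handle 84 mm long (along x), 16 mm wide and tall; origin at its centre. A 5 mm steel shank runs on along +x to a dark clamp collar; there, 78 mm from the origin, a straight 4 mm bit with round end points down. How far the bit stands out differs each time: its tip is 28 to 40 mm below the origin (it does not slip). Grip it firmly; it may tilt a little.
- rest: Fixed pick rest: base plate 100 x 50 x 6 mm with two aluminium saddles 8 mm thick at x +-34 mm, floor 38 mm above the table, flared cheeks up to 50 mm, 22 mm apart inside at the floor, 31 mm at the top. The pick's handle lies across both saddles with its middle free for the fingers, its x along the rest's x, its origin 46 mm above the rest's origin. Origin: centre of the underside.
- tape: Bystander: roll of yellow tape lying flat, 76 mm across, 24 mm high. Not part of the job.
- oil_bottle: Bystander: small white oil bottle with red cap, 40 mm across, 110 mm tall. Not part of the job.
- wood_jaw: Bystander: upright pale wooden clamp jaw, 50 x 30 x 70 mm. Not part of the job.
- wood_jaw2: Bystander: a second such clamp jaw. Not part of the job.
- driver: Bystander: screwdriver with an orange handle, lying. Not part of the job.
- spare_wheel: Bystander: small black rubber wheel lying flat, 70 mm across, 26 mm high. Not part of the job.
There are look-alikes about, which are no part of the job. There is more than one size of the pick; the one meant has the size given above.

How it is judged (in metres and radians):
On the way, in this order (a step that is already met when the one before it is completed fails the run):
1. the pick is gripped and lifted clear of its rest (z of pick in the frame of rest above 0.07 m and contact force between the fingers and pick above 0.5 N), for 0.1 s.
2. the hook of the pick, its handle on the loop's side, bears on the clip, still in its groove (contact force between pick and clip above 1.5 N and x of pick in the frame of clip between -0.12 and -0.08 m and angle between the x axis of pick and the x axis of clip, either way round below 0.6 rad and horizontal distance between clip and axle below 0.007 m), for 0.05 s.
3. the clip is out of the groove, clear of the axle, on the wheel (horizontal distance between clip and axle above 0.03 m and z of clip in the frame of unit between 0.052 and 0.075 m), for 0.2 s.
At the end, for the whole second after the job is handed in: The clip lies still on top of the wheel (underside 52 to 75 mm up), its origin over 30 mm from the axle; the pick lies still and released in its rest, origin within 14 mm of the rest's centre and 40 to 52 mm up, its length along the rest's within 0.15 rad (all of step 3 and horizontal distance between pick and rest below 0.014 m and z of pick in the frame of rest between 0.04 and 0.052 m and angle between the x axis of pick and the x axis of rest, either way round below 0.15 rad and linear speed of each of clip, pick below 0.01 m/s and contact force between the fingers and pick below 0.1 N); the robot touches nothing.
It fails at once if the pick presses on the wheel or axle with more than 8 N (contact force between pick and unit above 8 N).
It fails at once if the pick loads the clip with more than 25 N (contact force between pick and clip above 25 N).
It fails at once if the clip is flung (faster than 1 m/s) (linear speed of clip above 1 m/s).
It fails at once if the gripper or arm touches the clip or pushes on the wheel unit (contact force between any of the fingers, the arm and clip above 0.5 N or contact force between any of the fingers, the arm and unit above 2 N).
It fails at once if a bystander is shifted by more than 20 mm (distance of any of tape, oil_bottle, wood_jaw, wood_jaw2, driver, spare_wheel from where it was at the start of the episode above 0.02 m).
It also fails if it takes over 58 s, if anything falls off the work surface, if the arm or the gripper's body presses on something with over 40 N, if the wrist force passes 120 N, or if a joint passes its speed limit or range.

## Working session

There is one attempt and no reset: what is moved stays moved. The work goes in short steps, Python scripts to look and compute and a shell command to move; the robot and the scene stay as the last step left them, time stands still between calls to the robot, and variables do not carry over. Pictures are saved under pics/ and viewed, at most 10 in all, crops included, and the job is handed in when it is done.

```bash
mkdir -p pics; ls
cat > h.py <<'E'
import numpy as np, cv2
from bench import get_obs, viewer, sign_off, finder
from scipy.spatial.transform import Rotation as R
def ray(cam,px):
    c=viewer.get_calibration(cam); K=np.array(c["mtx"]); V=np.array(c["view"])
    d=np.linalg.inv(K)@[px[0],px[1],1]; d=np.array([d[0],-d[1],-d[2]])
    return -V[:3,:3].T@V[:3,3], V[:3,:3].T@d
def onz(cam,px,z):
    o,d=ray(cam,px); return o+d*(z-o[2])/d[2]
def proj(cam,p):
    c=viewer.get_calibration(cam); K=np.array(c["mtx"]); V=np.array(c["view"])
    q=V[:3,:3]@p+V[:3,3]; q=K@[q[0],-q[1],-q[2]]; return q[:2]/q[2]
def save(cam,name):
    im=viewer.read_camera(cam); cv2.imwrite(f"pics/{name}.png",im[:,:,::-1]); return im
E
python3 - <<'E'
from h import *
np.set_printoptions(precision=4,suppress=True)
o=get_obs();print(o["ee_pos"],o["ee_rot"],viewer.get_calibration("top"))
for c in("top","scene"):
    save(c,c+"0")
    for t,z in(("pick",.046),("rest",0),("axle",.058),("clip",.058),("loop_gap",.058),("unit",0)):
        for r in finder.pinpoint(c,t)[:3]: print(c,t,round(r["conf"],2),np.round(r["pixel"],1),onz(c,r["pixel"],z))
E
```

```text
pics
[0.2275 0.5818 0.2306] [-179.93      0.0061  158.6399] {'mtx': array([[410.2857,   0.    , 277.9007],
       [  0.    , 410.2857, 213.1402],
       [  0.    ,   0.    ,   1.    ]]), 'view': array([[-0.004 , -1.    ,  0.0063,  0.    ],
       [ 0.9971, -0.0035,  0.0763, -0.6306],
       [-0.0763,  0.0066,  0.9971, -0.9544],
       [ 0.    ,  0.    ,  0.    ,  1.    ]])}
top pick 0.79 [335.2 225.6] [ 0.5993 -0.1355  0.046 ]
top pick 0.64 [318.6 291.1] [ 0.4488 -0.0951  0.046 ]
top pick 0.62 [377.6 225. ] [ 0.6004 -0.2344  0.046 ]
top rest 0.83 [332.9 229.3] [ 0.5924 -0.1365  0.    ]
top axle 0.74 [223.5 229.7] [0.5904 0.1228 0.058 ]
top axle 0.48 [434.9 267.8] [ 0.5015 -0.3603  0.058 ]
top axle 0.17 [224.2 231.4] [0.5865 0.1211 0.058 ]
top clip 0.62 [221.4 228.2] [0.5938 0.1276 0.058 ]
top loop_gap 0.58 [224.8 239.6] [0.5677 0.1197 0.058 ]
top unit 0.65 [229.1 229.7] [0.5924 0.1164 0.    ]
scene pick 0.84 [252.8 248.2] [ 0.6084 -0.149   0.046 ]
scene pick 0.59 [216.8 229.3] [ 0.4909 -0.1455  0.046 ]
scene pick 0.52 [220.1 284.1] [ 0.6332 -0.2804  0.046 ]
scene rest 0.77 [255.7 259.9] [ 0.6028 -0.1356  0.    ]
scene axle 0.6 [316.6 189.7] [0.5894 0.1327 0.058 ]
scene clip 0.44 [313.9 190.5] [0.586 0.125 0.058]
scene loop_gap 0.44 [309.5 190.3] [0.5761 0.1188 0.058 ]
scene unit 0.22 [328.2 161.1] [0.4649 0.3807 0.    ]
```

```bash
python3 -c "
import cv2,numpy as np
" ; ls pics
```

```text
scene0.png
top0.png
```

View pics/top0.png

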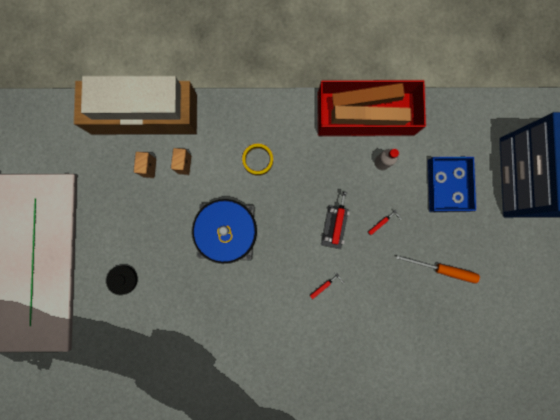

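View pics/scene0.png

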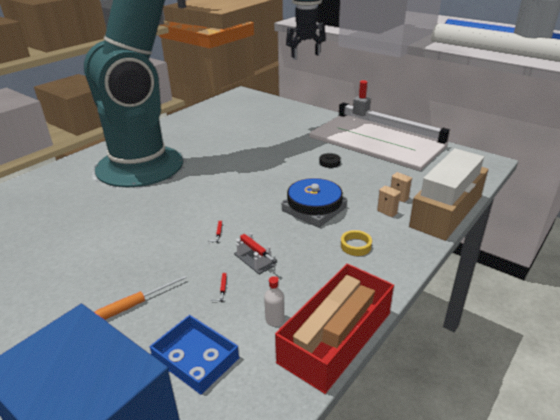

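The top view shows the rest and its pick at about (336,225), shank pointing up the image (+x world). Two loose look-alikes lie at (322,288) and (380,223). The wheel is at (224,231), with the loop towards the robot at about (226,240). I'll work out the wrist camera's mounting and go look over the unit.

```bash
cat >> h.py <<'E'
def go(p,yaw,n=None,pr=(180,0)):
    """rows toward world pose: constant tool-axis shift when turn is done first; prints per-row steps from the measured pose"""
    o=get_obs(); R0=R.from_euler("xyz",o["ee_rot"],degrees=True); R1=R.from_euler("xyz",[pr[0],pr[1],yaw],degrees=True)
    rv=(R0.inv()*R1).as_rotvec(degrees=True); d=np.array(p)-o["ee_pos"]
    print("turn deg",rv.round(2),"units",(rv/8).round(3)," shift(before turn) units",(R0.inv().apply(d)/.04).round(3)," after turn",(R1.inv().apply(d)/.04).round(3))
E
python3 - <<'E'
from h import *
o=get_obs();c=viewer.get_calibration("wrist");V=c["view"];R0=R.from_euler("xyz",o["ee_rot"],degrees=True)
print("cam in tool",R0.inv().apply(-V[:3,:3].T@V[:3,3]-o["ee_pos"]),"axis",R0.inv().apply(-V[2,:3]), "up",R0.inv().apply(V[1,:3]),c["mtx"])
go((.50,.10,.30),170)
E
```

```text
cam in tool [ 0.07970949 -0.00067515 -0.14191529] axis [-3.12364589e-01  5.02733757e-04  9.49962163e-01] up [0.94996198 0.00097985 0.31236401] [[309.951595     0.         276.72746126]
 [  0.         309.951595   208.6542647 ]
 [  0.           0.           1.        ]]
turn deg [ -0.     0.   -11.36] units [-0.    0.   -1.42]  shift(before turn) units [-10.731  -8.744  -1.717]  after turn [ -8.798 -10.686  -1.718]
```

```bash
python3 -m crank '[[0,0,0,0,0,-0.71,85],[0,0,0,0,0,-0.71,85],[-0.63,-0.76,-0.12,0,0,0,85],[-0.63,-0.76,-0.12,0,0,0,85],[-0.63,-0.76,-0.12,0,0,0,85],[-0.63,-0.76,-0.12,0,0,0,85],[-0.63,-0.76,-0.12,0,0,0,85],[-0.63,-0.76,-0.12,0,0,0,85],[-0.63,-0.76,-0.12,0,0,0,85],[-0.63,-0.76,-0.12,0,0,0,85],[-0.63,-0.76,-0.12,0,0,0,85],[-0.63,-0.76,-0.12,0,0,0,85],[-0.63,-0.76,-0.12,0,0,0,85],[-0.63,-0.76,-0.12,0,0,0,85],[-0.63,-0.76,-0.12,0,0,0,85],[-0.63,-0.76,-0.12,0,0,0,85],[0,0,0,0,0,0,85],[0,0,0,0,0,0,85]]'
python3 - <<'E'
from h import *
o=get_obs();print(o["ee_pos"],o["ee_rot"],o["time"])
go((.55,.12,.22),170)
E
```

```text
time: 2.5
ee_pos: [0.5014, 0.1011, 0.2985]
ee_rot: [-180.0, 0.0, 169.9]
wrist_force: [0.2, 0.3, -0.1]
grip_width: 0.0852
finger_force: 0.0
[0.5013562  0.10108699 0.29853725] [-1.79999555e+02  4.54912786e-03  1.69907703e+02] 2.5
turn deg [-0.    0.   -0.09] units [-0.     0.001 -0.012]  shift(before turn) units [-1.114  0.679  1.964]  after turn [-1.116  0.677  1.963]
```

```bash
python3 -m crank '[[-0.35,0.22,0.65,0,0,0,85],[-0.35,0.22,0.65,0,0,0,85],[-0.35,0.22,0.65,0,0,0,85],[0,0,0,0,0,0,85],[0,0,0,0,0,0,85]]'
python3 - <<'E'
from h import *
np.set_printoptions(precision=4,suppress=True)
im=save("wrist","w1"); 
for t,z in(("axle",.058),("clip",.058),("loop_gap",.058)):
    for r in finder.pinpoint("wrist",t)[:2]: print(t,round(r["conf"],2),np.round(r["pixel"],1),onz("wrist",r["pixel"],z))
# yellow mask, pixels as wire at z=.060
hsv=cv2.cvtColor(im,cv2.COLOR_RGB2HSV); m=cv2.inRange(hsv,(18,120,90),(38,255,255))
n,l,s,c=cv2.connectedComponentsWithStats(m)
for i in np.argsort(-s[1:,4])[:3]+1: print(s[i],c[i])
print(get_obs()["ee_pos"])
E
```

```text
time: 3.0
ee_pos: [0.5466, 0.1212, 0.2203]
ee_rot: [-180.0, -0.1, 170.1]
wrist_force: [0.4, -0.1, 0.6]
grip_width: 0.0848
finger_force: 0.0
axle 0.62 [284.6 229.6] [0.5919 0.1208 0.058 ]
clip 0.66 [285.1 226.8] [0.5891 0.1218 0.058 ]
loop_gap 0.87 [281.4 217.9] [0.5786 0.1196 0.058 ]
[ 225  314   55   55 1634] [252.1334 341.2546]
[267 206  34  33 225] [282.8533 218.2889]
[0.5471 0.1206 0.2217]
```

View pics/w1.png

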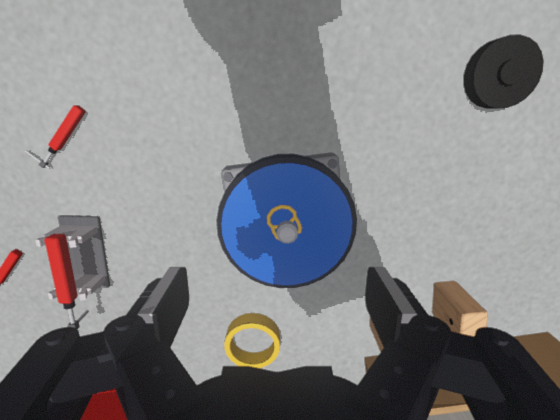

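The wrist view shows the seated clip: axle at about (286,230), loop pointing up-left to (281,208). The pick in its rest is at (60,270). I'll fit these metrically.

```bash
cat >> h.py <<'E'
from scipy.optimize import least_squares
def fitclip(cam,im,z=.058):
    hsv=cv2.cvtColor(im,cv2.COLOR_RGB2HSV)
    m=cv2.inRange(hsv,(100,120,40),(130,255,255)); k,_=cv2.findContours(m,cv2.RETR_EXTERNAL,cv2.CHAIN_APPROX_NONE)
    cs=[c for c in k if cv2.contourArea(c)>3000]; c=min(cs,key=lambda c:abs(cv2.minAreaRect(c)[1][0]-cv2.minAreaRect(c)[1][1])); h=cv2.convexHull(c)
    P=np.array([onz(cam,q,z)[:2] for q in h[:,0]])
    f=least_squares(lambda v:np.hypot(*(P-v[:2]).T)-v[2],[*P.mean(0),.069],loss="soft_l1",f_scale=.001).x
    hm=np.zeros_like(m); cv2.fillConvexPoly(hm,h,255)
    y=cv2.inRange(hsv,(14,90,70),(40,255,255))&hm; v,u=np.nonzero(y)
    Y=np.array([onz(cam,q,z+.002)[:2] for q in zip(u,v)])
    return f,Y
E
python3 - <<'E'
from h import *
np.set_printoptions(precision=4,suppress=True)
im=cv2.imread("pics/w1.png")[:,:,::-1].copy()
f,Y=fitclip("wrist",im); print("axle,r",f,len(Y)); D=Y-f[:2]
r=np.hypot(*D.T); far=D[r>.017]; m=far.mean(0); print("loop dir deg (clip -x)",np.degrees(np.arctan2(m[1],m[0])),"rmax",np.percentile(r,[50,95,100]))
im=cv2.imread("pics/top0.png")[:,:,::-1].copy(); f,Y=fitclip("top",im); D=Y-f[:2];r=np.hypot(*D.T);m=D[r>.017].mean(0);print("top",f,np.degrees(np.arctan2(m[1],m[0])),r.max())
# red handles
for cam,n in(("wrist","w1"),("top","top0")):
    im=cv2.imread(f"pics/{n}.png"); hsv=cv2.cvtColor(im,cv2.COLOR_BGR2HSV); mk=cv2.inRange(hsv,(0,150,70),(8,255,255))|cv2.inRange(hsv,(172,150,70),(180,255,255))
    for k in cv2.findContours(mk,0,2)[0]:
        if cv2.contourArea(k)>40:
            b=cv2.boxPoints(cv2.minAreaRect(k)); w=np.array([onz(cam,q,.05)[:2] for q in b]); c=w.mean(0); e=w[1]-w[0];g=w[2]-w[1]
            L=e if np.hypot(*e)>np.hypot(*g) else g; S=min(np.hypot(*e),np.hypot(*g)); print(cam,cv2.contourArea(k),c,"len",np.hypot(*L),S,"yaw",np.degrees(np.arctan2(L[1],L[0])))
E
```

```text
axle,r [0.5904 0.1229 0.0693] 260
loop dir deg (clip -x) -166.53243678675338 rmax [0.0186 0.0261 0.0268]Traceback (most recent call last):
  File "<stdin>", line 6, in <module>
  File "h.py", line 24, in fitclip
    cs=[c for c in k if cv2.contourArea(c)>3000]; c=min(cs,key=lambda c:abs(cv2.minAreaRect(c)[1][0]-cv2.minAreaRect(c)[1][1])); h=cv2.convexHull(c)
                                                    ~~~^^^^^^^^^^^^^^^^^^^^^^^^^^^^^^^^^^^^^^^^^^^^^^^^^^^^^^^^^^^^^^^^^^^^^^^^
ValueError: min() iterable argument is empty
```

Run:
```python
from h import *
go((.58,-.137,.20),170)
```

```text
turn deg [0.05 0.08 0.02] units [0.007 0.01  0.002]  shift(before turn) units [-1.925 -6.201  0.538]  after turn [-1.927 -6.2    0.541]
```

```bash
python3 -m crank '[[-0.24,-0.78,0.07,0,0,0,85],[-0.24,-0.78,0.07,0,0,0,85],[-0.24,-0.78,0.07,0,0,0,85],[-0.24,-0.78,0.07,0,0,0,85],[-0.24,-0.78,0.07,0,0,0,85],[-0.24,-0.78,0.07,0,0,0,85],[-0.24,-0.78,0.07,0,0,0,85],[-0.24,-0.78,0.07,0,0,0,85],[0,0,0,0,0,0,85],[0,0,0,0,0,0,85]]'
cat > red.py <<'E'
from h import *
def red(cam,im,z=.050):
    hsv=cv2.cvtColor(im,cv2.COLOR_RGB2HSV); mk=cv2.inRange(hsv,(0,150,70),(8,255,255))|cv2.inRange(hsv,(172,150,70),(180,255,255))
    for k in cv2.findContours(mk,0,2)[0]:
        if cv2.contourArea(k)>100:
            b=cv2.boxPoints(cv2.minAreaRect(k)); w=np.array([onz(cam,q,z)[:2] for q in b]); c=w.mean(0); e=w[1]-w[0];g=w[2]-w[1]
            L=e if np.hypot(*e)>np.hypot(*g) else g; S=min(np.hypot(*e),np.hypot(*g)); print(cam,cv2.contourArea(k),b.mean(0),c,"len",np.hypot(*L),S,"yaw",np.degrees(np.arctan2(L[1],L[0])))
E
python3 - <<'E'
from red import *
np.set_printoptions(precision=4,suppress=True)
im=save("wrist","w2"); red("wrist",im)
red("top",cv2.imread("pics/top0.png")[:,:,::-1].copy())
for t,z in(("pick",.046),("rest",0.0)):
    for r in finder.pinpoint("wrist",t)[:2]: print(t,round(r["conf"],2),np.round(r["pixel"],1),onz("wrist",r["pixel"],z))
E
```

```text
time: 4.2
ee_pos: [0.5794, -0.1392, 0.1987]
ee_rot: [180.0, 0.0, 169.9]
wrist_force: [1.3, 0.6, -0.1]
grip_width: 0.0849
finger_force: 0.0
wrist 846.0 [293.6039 359.9604] [ 0.7835 -0.1543] len 0.11612573130063267 0.035448312069682845 yaw 72.8790830294349
wrist 343.5 [190.5347 216.8465] [ 0.5888 -0.2279] len 0.049983214959229756 0.008024374461091385 yaw 129.18173290275521
wrist 1086.0 [280.2088 210.4879] [ 0.5992 -0.1388] len 0.08302031741306132 0.014738055348248241 yaw 167.45991916211315
wrist 598.5 [293.0488  45.939 ] [ 0.4558 -0.1033] len 0.049462955696955004 0.008483982864277907 yaw 128.57191429375635
top 217.0 [337.8755 225.6642] [ 0.5991 -0.1411] len 0.08426168283128778 0.01655720880021054 yaw -11.433292153740414
top 4751.0 [373.  103.5] [ 0.8891 -0.2291] len 0.24835441199908573 0.11437090566076302 yaw -90.08216021209984
pick 0.85 [278.6 211. ] [ 0.5991 -0.1398  0.046 ]
pick 0.59 [190.  212.9] [ 0.5857 -0.2278  0.046 ]
rest 0.84 [279.7 199.7] [ 0.6013 -0.1384  0.    ]
```

View pics/w2.png

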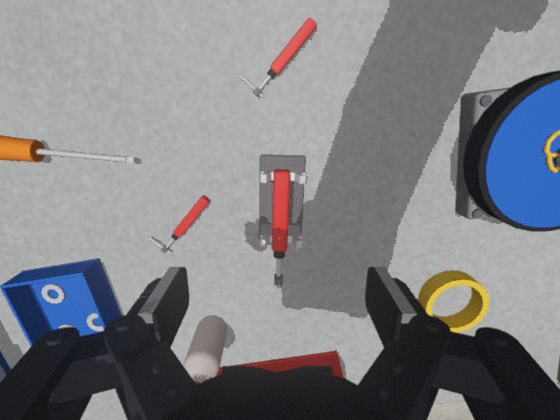

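The hand-sized red handle (83 mm) is in the rest at (280,210) px, which is (0.599,-0.139), yaw 168/-12. The two loose ones are only 50 mm long. Next, the grasp.

Run:
```python
from h import *
go((.599,-.139,.027),168)
```

```text
turn deg [0.03 0.03 2.08] units [0.004 0.004 0.261]  shift(before turn) units [-0.482  0.047  4.29 ]  after turn [-0.482  0.067  4.289]
```

```bash
python3 -m crank '[[-0.24,0.03,0.3,0,0,0.13,55],[-0.24,0.03,0.5,0,0,0.13,55],[0,0,0.5,0,0,0,55],[0,0,0.5,0,0,0,55],[0,0,0.5,0,0,0,55],[0,0,0.5,0,0,0,55],[0,0,0.5,0,0,0,55],[0,0,0.5,0,0,0,55],[0,0,0.3,0,0,0,55],[0,0,0.19,0,0,0,55],[0,0,0,0,0,0,55],[0,0,0,0,0,0,55]]'
python3 - <<'E'
from h import *
o=get_obs();print(o["ee_pos"],o["ee_rot"],o["wrist_force"]); save("wrist","w3")
E
```

```text
time: 5.55
ee_pos: [0.5991, -0.1399, 0.0272]
ee_rot: [180.0, 0.0, 167.9]
wrist_force: [-0.7, -0.5, -0.0]
grip_width: 0.0547
finger_force: 0.0
[ 0.59909048 -0.13987388  0.02720889] [1.79999123e+02 4.30628898e-02 1.67930908e+02] [-0.74978864 -0.53740149 -0.0491108 ]
```

View pics/w3.png

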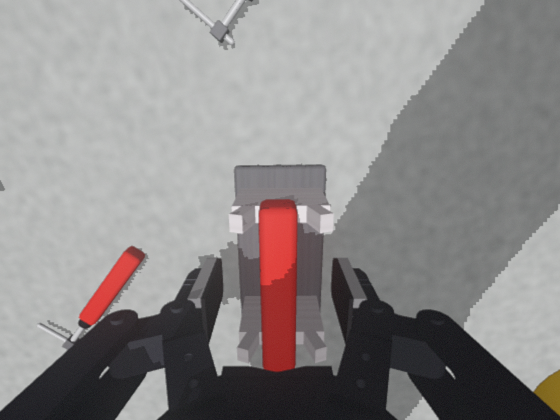

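The open fingers straddle the handle (centre column about 279) between the saddles, aligned. Close and lift.

```bash
python3 -m crank '[[0,0,0,0,0,0,10],[0,0,0,0,0,0,10],[0,0,0,0,0,0,10],[0,0,0,0,0,0,10],[0,0,0,0,0,0,10],[0,0,0,0,0,0,10],[0,0,0,0,0,0,10],[0,0,0,0,0,0,10]]'
```

```text
time: 6.4
ee_pos: [0.599, -0.1399, 0.0271]
ee_rot: [180.0, 0.0, 167.9]
wrist_force: [-2.0, -0.6, 6.5]
grip_width: 0.0151
finger_force: 58.5
```

```bash
python3 -m crank '[[0,0,-0.1,0,0,0,10],[0,0,-0.2,0,0,0,10],[0,0,-0.4,0,0,0,10],[0,0,-0.6,0,0,0,10],[0,0,-0.6,0,0,0,10],[0,0,-0.6,0,0,0,10],[0,0,-0.6,0,0,0,10],[0,0,-0.6,0,0,0,10],[0,0,-0.4,0,0,0,10],[0,0,0,0,0,0,10],[0,0,0,0,0,0,10],[0,0,0,0,0,0,10]]'
python3 - <<'E'
from h import *
o=get_obs();print(o["joint_pos"]);im=save("scene","s4");save("wrist","w4");import cv2
cv2.imwrite("pics/s4c.png",cv2.resize(np.hstack([im[150:290,180:330,::-1]]),None,fx=4,fy=4,interpolation=cv2.INTER_CUBIC))
go((.4975,.1006,.16),-166.5)
E
```

```text
time: 7.6
ee_pos: [0.5983, -0.1398, 0.19]
ee_rot: [-180.0, -0.1, 167.9]
wrist_force: [-0.3, -0.5, -1.4]
grip_width: 0.0147
finger_force: 58.5
[ -6.52166735  26.47173689  22.36035369  96.95326531 -11.41246628
  58.88581668  97.57612019]
turn deg [  0.    -0.07 -25.58] units [ 0.    -0.009 -3.197]  shift(before turn) units [3.722 5.351 0.749]  after turn [1.048 6.433 0.746]
```

View pics/s4c.png

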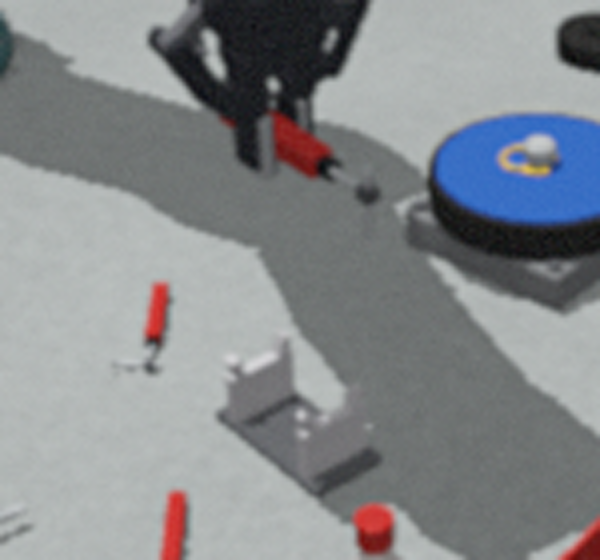

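The pick is held level, collar at about (367,190) in the crop and the rest empty. Now move over the loop.

```bash
python3 -m crank '[[0,0,0,0,0,-0.8,10],[0,0,0,0,0,-0.8,10],[0,0,0,0,0,-0.8,10],[0,0,0,0,0,-0.8,10],[0.1,0.4,0.07,0,0,0,10],[0.1,0.64,0.07,0,0,0,10],[0.1,0.64,0.07,0,0,0,10],[0.1,0.64,0.07,0,0,0,10],[0.1,0.64,0.07,0,0,0,10],[0.1,0.64,0.07,0,0,0,10],[0.1,0.64,0.07,0,0,0,10],[0.1,0.64,0.07,0,0,0,10],[0.1,0.64,0.07,0,0,0,10],[0.1,0.64,0.07,0,0,0,10],[0.05,0.27,0.04,0,0,0,10],[0,0,0,0,0,0,10],[0,0,0,0,0,0,10],[0,0,0,0,0,0,10]]'
python3 - <<'E'
from h import *
np.set_printoptions(precision=4,suppress=True)
o=get_obs();print(o["ee_pos"],o["ee_rot"],o["wrist_force"])
for c in("top","wrist"):
    im=save(c,c[0]+"5")
    for t in("pick","axle","loop_gap","clip"):
        for r in finder.pinpoint(c,t)[:2]:print(c,t,round(r["conf"],2),np.round(r["pixel"],1),onz(c,r["pixel"],o["ee_pos"][2]+.019 if t=="pick" else .058))
a=cv2.resize(cv2.imread("pics/t5.png")[170:300,150:290],(560,520),interpolation=2); b=cv2.imread("pics/w5.png")
cv2.imwrite("pics/v5.png",cv2.resize(np.hstack([a,cv2.copyMakeBorder(b,0,100,0,0,0)]),(800,372)))
# refine clip from the top view (2px/.. coarse)
print("shank axis pix",proj("top",o["ee_pos"]+[.0,0,.019]))
go((.4975,.1006,.12),-166.5)
E
```

```text
time: 9.5
ee_pos: [0.4982, 0.0991, 0.1609]
ee_rot: [-180.0, 0.0, -166.6]
wrist_force: [0.4, -0.6, -1.3]
grip_width: 0.015
finger_force: 58.6
[0.4982 0.0991 0.1609] [-179.9704    0.0041 -166.5735] [ 0.4275 -0.5662 -1.2519]
top pick 0.7 [381.1 224.7] [ 0.5947 -0.2079  0.1799]
top pick 0.67 [318.4 289.5] [ 0.467  -0.0808  0.1799]
top axle 0.88 [224.5 227.4] [0.5956 0.1205 0.058 ]
top loop_gap 0.4 [228.  240.9] [0.5647 0.1123 0.058 ]
top clip 0.63 [223.2 228.4] [0.5933 0.1235 0.058 ]
wrist pick 0.7 [274.9 289.5] [0.4974 0.0984 0.1799]
wrist pick 0.66 [71.2 89.3] [0.4319 0.0052 0.1799]
shank axis pix [227.4529 273.9674]
turn deg [-0.01 -0.    0.02] units [-0.001 -0.     0.003]  shift(before turn) units [0.005 0.01  1.023]  after turn [0.005 0.009 1.023]
```

View pics/v5.png

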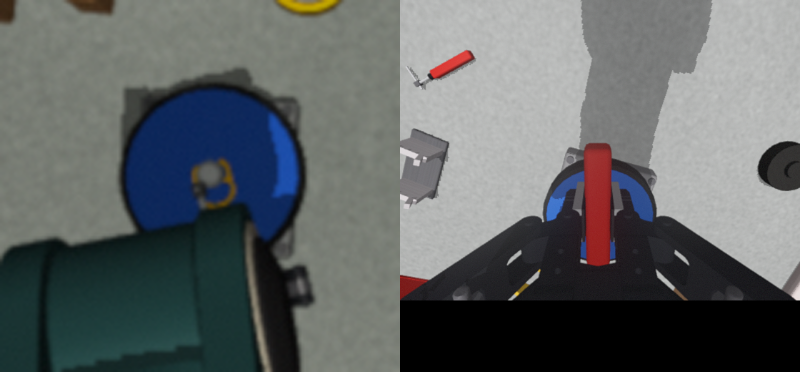

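In the top view, the collar shows at about (222,236), with the arm hiding the handle. The wrist view shows the handle centred between the pads. I'll compare with predictions and check the scene camera too.

Run:
```python
from h import *
np.set_printoptions(precision=1,suppress=True)
o=get_obs(); th=np.radians(o["ee_rot"][2]+180); u=np.array([np.cos(th),np.sin(th),0])
A=np.array([.5904,.1229,.058]); v=np.array([np.cos(np.radians(13.5)),np.sin(np.radians(13.5)),0])
col=o["ee_pos"]+[0,0,.019]+.078*u
im=save("scene","s6"); tp=cv2.imread("pics/t5.png")
for c,img in(("top",tp),("scene",im[:,:,::-1].copy())):
    pts=dict(col=col,tip30=col-[0,0,.030],tip40=col-[0,0,.04],gap=A-.0175*v,head=A+[0,0,.018],loop=A-.0255*v+[0,0,.002])
    q={k:proj(c,p) for k,p in pts.items()}; print(c,q)
    k=6; x0,y0=(185,200) if c=="top" else (270,130)
    cr=cv2.resize(img[y0:y0+80,x0:x0+66],None,fx=k,fy=k,interpolation=cv2.INTER_CUBIC)
    for n,p in q.items():
        if n!="head": cv2.circle(cr,tuple(int(x) for x in (p-[x0,y0]+.5)*k),2,dict(col=(0,0,255),tip30=(255,0,255),tip40=(255,0,255),gap=(255,255,255),loop=(0,255,0))[n],-1)
    cv2.imwrite(f"pics/x{c}.png",cr)
cv2.imwrite("pics/x6.png",np.hstack([cv2.imread("pics/xtop.png"),cv2.imread("pics/xscene.png")]))
```

```text
top {'col': array([217.9, 235.9]), 'tip30': array([219.9, 236.2]), 'tip40': array([220.6, 236.3]), 'gap': array([225.2, 237.1]), 'head': array([222.4, 229.4]), 'loop': array([225.9, 240.5])}
scene {'col': array([309.5, 148.6]), 'tip30': array([309.3, 159.3]), 'tip40': array([309.2, 162.7]), 'gap': array([308.7, 190. ]), 'head': array([315. , 185.5]), 'loop': array([305.9, 188.7])}
```

View pics/x6.png

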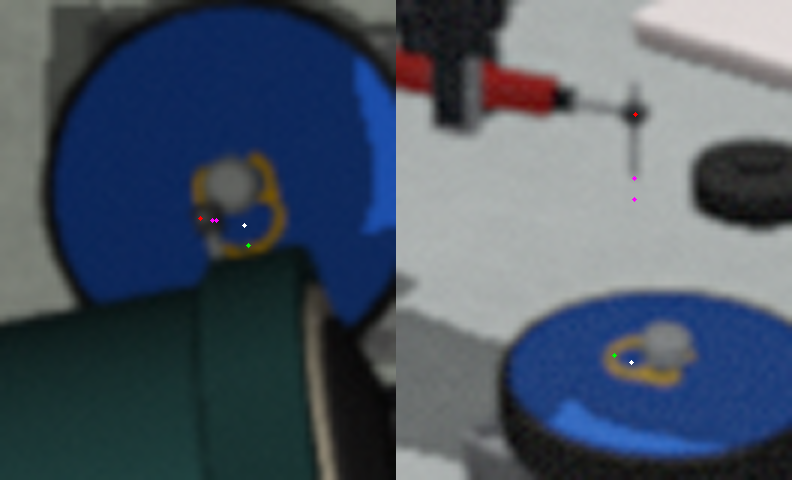

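Scene: collar prediction (red dot) lies right on the collar, and the bit ends near crop (634,180), i.e. about 30 mm below. The gap prediction sits inside the loop in both views. Descend.

```bash
python3 -m crank '[[0,0,0.3,0,0,0,10],[0,0,0.4,0,0,0,10],[0,0,0.4,0,0,0,10],[0,0,0.4,0,0,0,10],[0,0,0.3,0,0,0,10],[0,0,0.1,0,0,0,10],[0,0,0,0,0,0,10],[0,0,0,0,0,0,10],[0,0,0,0,0,0,10]]'
python3 - <<'E'
from h import *
np.set_printoptions(precision=4,suppress=True)
go((.4975,.1006,.075),-166.5);o=get_obs();print(o["ee_pos"],o["wrist_force"])
im=save("scene","s7");th=np.radians(o["ee_rot"][2]+180); u=np.array([np.cos(th),np.sin(th),0]);col=o["ee_pos"]+[0,0,.019]+.078*u
cr=cv2.resize(im[150:220,270:350,::-1],None,fx=8,fy=8,interpolation=2)
print(proj("scene",col),[proj("scene",col-[0,0,k]) for k in(.03,.04)])
cv2.imwrite("pics/x7.png",cr)
E
```

```text
time: 10.95
ee_pos: [0.4981, 0.1004, 0.0855]
ee_rot: [-180.0, 0.1, -166.5]
wrist_force: [-0.4, 0.7, -0.6]
grip_width: 0.0152
finger_force: 58.6
turn deg [-0.    0.06  0.02] units [-0.     0.008  0.003]  shift(before turn) units [0.015 0.008 0.263]  after turn [0.014 0.008 0.263]
[0.4981 0.1004 0.0855] [-0.3735  0.6991 -0.5789]
[309.11   174.8153] [array([308.9229, 184.7383]), array([308.8616, 187.9871])]
```

View pics/x7.png

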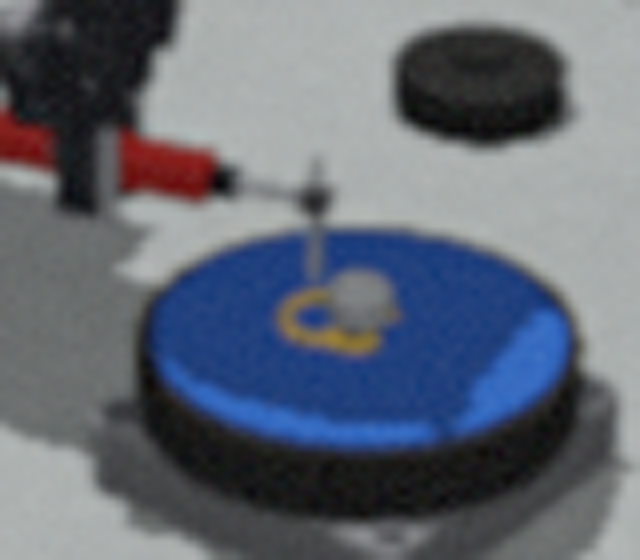

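The bit's tip shows at about (309,185) px, so about 31 mm below the handle axis and hovering over the loop. Lower to near contact.

```bash
python3 -m crank '[[0,0,0.08,0,0,0,10],[0,0,0.08,0,0,0,10],[0,0,0.06,0,0,0,10],[0,0,0.04,0,0,0,10],[0,0,0,0,0,0,10],[0,0,0,0,0,0,10]]'
python3 -m crank '[[0,0,0.025,0,0,0,10],[0,0,0,0,0,0,10]]'
python3 -m crank '[[0,0,0.025,0,0,0,10],[0,0,0,0,0,0,10]]'
```

```text
time: 11.6
ee_pos: [0.4978, 0.1003, 0.0745]
ee_rot: [-180.0, -0.0, -166.5]
wrist_force: [-0.1, -0.5, -0.8]
grip_width: 0.0149
finger_force: 58.6
time: 11.8
ee_pos: [0.4977, 0.1003, 0.0734]
ee_rot: [-180.0, -0.0, -166.5]
wrist_force: [0.4, 0.5, -1.0]
grip_width: 0.015
finger_force: 58.6
time: 12.0
ee_pos: [0.4977, 0.1003, 0.0724]
ee_rot: [-180.0, -0.0, -166.5]
wrist_force: [0.5, 0.5, -1.0]
grip_width: 0.0149
finger_force: 58.6
```

```bash
python3 -m crank '[[0,0,0.02,0,0,0,10],[0,0,0,0,0,0,10]]' | sed -n 2,4p
python3 -m crank '[[0,0,0.02,0,0,0,10],[0,0,0,0,0,0,10]]'| sed -n 2,4p
python3 - <<'E'
from h import *
np.set_printoptions(precision=4,suppress=True)
o=get_obs();print(o["ee_pos"],o["wrist_force"],o["ft_torque"])
im=save("scene","s8")
cv2.imwrite("pics/x8.png",cv2.resize(im[150:220,270:350,::-1],None,fx=8,fy=8,interpolation=2))
E
```

```text
ee_pos: [0.4977, 0.1003, 0.0716]
ee_rot: [-180.0, -0.0, -166.5]
wrist_force: [-0.6, -0.8, -0.8]
ee_pos: [0.4977, 0.1003, 0.0708]
ee_rot: [-180.0, -0.0, -166.5]
wrist_force: [-0.5, 0.1, -1.3]
[0.4977 0.1003 0.0708] [-0.4925  0.103  -1.341 ] [-0.0109  0.0397  0.0085]
```

View pics/x8.png

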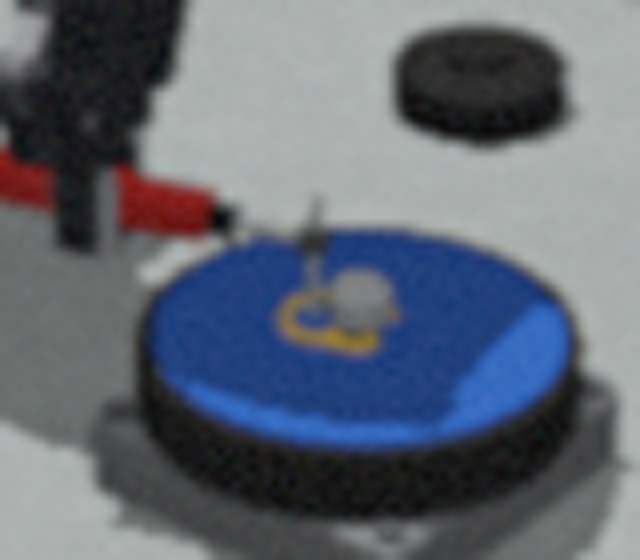

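The bit's tip is at about (309,188) px, inside the loop and a few mm above the face. Continue in small guarded steps.

```bash
for i in 1; do :; done
python3 -m crank '[[0,0,0.015,0,0,0,10],[0,0,0,0,0,0,10]]' | sed -n 2,4p
python3 -m crank '[[0,0,0.015,0,0,0,10],[0,0,0,0,0,0,10]]' | sed -n 2,4p
python3 -m crank '[[0,0,0.015,0,0,0,10],[0,0,0,0,0,0,10]]' | sed -n 2,4p
```

```text
ee_pos: [0.4977, 0.1003, 0.0703]
ee_rot: [-180.0, -0.0, -166.5]
wrist_force: [0.3, 0.3, -1.0]
ee_pos: [0.4977, 0.1003, 0.0696]
ee_rot: [-180.0, -0.0, -166.5]
wrist_force: [-0.3, -0.4, -0.6]
ee_pos: [0.4978, 0.1003, 0.0691]
ee_rot: [-180.0, -0.0, -166.5]
wrist_force: [-0.2, -0.5, -0.5]
```

```bash
python3 -m crank '[[0,0,0.0125,0,0,0,10],[0,0,0,0,0,0,10],[0,0,0,0,0,0,10]]' | sed -n '2p;4p'
python3 -c "
from h import *;o=get_obs();print(o['wrist_force'],o['ft_torque'])"
python3 -m crank '[[0,0,0.0125,0,0,0,10],[0,0,0,0,0,0,10],[0,0,0,0,0,0,10]]' | sed -n '2p;4p'
python3 -c "
from h import *;o=get_obs();print(o['wrist_force'],o['ft_torque'])"
```

```text
ee_pos: [0.4978, 0.1004, 0.0687]
wrist_force: [-0.2, -0.7, 1.3]
[-0.16963326 -0.65950573  1.33913062] [-0.06931697  0.0430309   0.01614601]
ee_pos: [0.4978, 0.1003, 0.0682]
wrist_force: [-1.3, -0.8, 2.4]
[-1.29033503 -0.75102278  2.3890229 ] [-0.02457009  0.12573679 -0.02773566]
```

Contact with the face: bit length comes out at about 30 mm, as seen. Ease up slightly and pull gently to take up the gap.

```bash
python3 -m crank '[[0,0,-0.02,0,0,0,10],[0.025,0,0,0,0,0,10],[0.025,0,0,0,0,0,10],[0.025,0,0,0,0,0,10],[0,0,0,0,0,0,10]]' | sed -n '1,4p'
python3 -m crank '[[0.0125,0,0,0,0,0,10],[0.0125,0,0,0,0,0,10],[0,0,0,0,0,0,10]]' | sed -n '2p;4p'
python3 -m crank '[[0.0125,0,0,0,0,0,10],[0.0125,0,0,0,0,0,10],[0,0,0,0,0,0,10]]' | sed -n '2p;4p'
```

```text
time: 14.15
ee_pos: [0.4946, 0.0995, 0.0689]
ee_rot: [-180.0, -0.0, -166.5]
wrist_force: [-0.9, 0.1, -0.4]
ee_pos: [0.4938, 0.0994, 0.0689]
wrist_force: [0.9, -0.1, 0.9]
ee_pos: [0.4928, 0.0991, 0.0689]
wrist_force: [-0.2, 0.5, 1.1]
```

```bash
python3 -m crank '[[0.0125,0,-0.005,0,0,0,10],[0.0125,0,0,0,0,0,10],[0,0,0,0,0,0,10]]' | sed -n '2,4p'
python3 -m crank '[[0.0125,0,0,0,0,0,10],[0.0125,0,0,0,0,0,10],[0,0,0,0,0,0,10]]' | sed -n '2,4p'
```

```text
ee_pos: [0.4921, 0.0989, 0.0692]
ee_rot: [-180.0, 0.0, -166.5]
wrist_force: [2.4, 0.1, -0.5]
ee_pos: [0.4912, 0.0988, 0.0692]
ee_rot: [-180.0, 0.0, -166.5]
wrist_force: [4.9, 0.9, -1.1]
```

Clip is engaged (about 5 N resisting). Continue the slow pull.

```bash
python3 -m crank '[[0.0125,0,0,0,0,0,10],[0.0125,0,0,0,0,0,10],[0,0,0,0,0,0,10]]' | sed -n '2,4p'
python3 -m crank '[[0.0125,0,0,0,0,0,10],[0.0125,0,0,0,0,0,10],[0,0,0,0,0,0,10]]' | sed -n '2,4p'
python3 -m crank '[[0.0125,0,0,0,0,0,10],[0.0125,0,0,0,0,0,10],[0,0,0,0,0,0,10]]' | sed -n '2,4p'
```

```text
ee_pos: [0.4904, 0.0986, 0.0693]
ee_rot: [-180.0, 0.1, -166.5]
wrist_force: [5.4, 3.1, -1.5]
ee_pos: [0.4897, 0.0985, 0.0694]
ee_rot: [-180.0, 0.1, -166.5]
wrist_force: [7.2, 2.8, -1.3]
ee_pos: [0.4891, 0.0984, 0.0695]
ee_rot: [-180.0, 0.1, -166.5]
wrist_force: [8.7, 2.1, -2.1]
```

```bash
python3 -m crank '[[0.0125,0,0.005,0,0,0,10],[0.0125,0,0,0,0,0,10],[0,0,0,0,0,0,10]]' | sed -n '2,4p'
python3 -m crank '[[0.0125,0,0,0,0,0,10],[0.0125,0,0,0,0,0,10],[0,0,0,0,0,0,10]]' | sed -n '2,4p'
python3 -m crank '[[0.0125,0,0,0,0,0,10],[0.0125,0,0,0,0,0,10],[0,0,0,0,0,0,10]]' | sed -n '2,4p'
```

```text
ee_pos: [0.4883, 0.0981, 0.0694]
ee_rot: [-180.0, 0.2, -166.5]
wrist_force: [9.3, 2.7, -1.6]
ee_pos: [0.4876, 0.0979, 0.0695]
ee_rot: [-180.0, 0.2, -166.5]
wrist_force: [10.2, 2.0, -1.3]
ee_pos: [0.4868, 0.0978, 0.0696]
ee_rot: [-180.0, 0.2, -166.5]
wrist_force: [11.0, 3.6, -1.4]
```

```bash
python3 -m crank '[[0.0125,0,0.004,0,0,0,10],[0.0125,0,0,0,0,0,10],[0,0,0,0,0,0,10]]' | sed -n '2,4p'
python3 -m crank '[[0.0125,0,0,0,0,0,10],[0.0125,0,0,0,0,0,10],[0,0,0,0,0,0,10]]' | sed -n '2,4p'
python3 -m crank '[[0.0125,0,0,0,0,0,10],[0.0125,0,0,0,0,0,10],[0,0,0,0,0,0,10]]' | sed -n '2,4p'
```

```text
ee_pos: [0.4857, 0.0975, 0.0694]
ee_rot: [-180.0, 0.2, -166.5]
wrist_force: [9.9, 2.9, -0.8]
ee_pos: [0.4845, 0.0972, 0.0693]
ee_rot: [-180.0, 0.2, -166.5]
wrist_force: [9.1, 4.2, -0.6]
ee_pos: [0.4819, 0.0964, 0.0687]
ee_rot: [-180.0, -0.0, -166.5]
wrist_force: [1.0, -0.0, 1.0]
```

Snapped off gently. Drag on at an even pace, with a hair less down pressure.

```bash
python3 -m crank '[[0,0,-0.01,0,0,0,10],[0.05,0,0,0,0,0,10],[0.05,0,0,0,0,0,10],[0.05,0,0,0,0,0,10],[0.05,0,0,0,0,0,10],[0.05,0,0,0,0,0,10],[0,0,0,0,0,0,10]]' | sed -n '2,4p'
python3 - <<'E'
from h import *
np.set_printoptions(precision=4,suppress=True)
im=save("scene","s9")
for t in("clip","loop_gap"):
    for r in finder.pinpoint("scene",t)[:2]:print(t,round(r["conf"],2),r["pixel"],onz("scene",r["pixel"],.058))
f,Y=fitclip("scene",im);print(f,Y.mean(0),Y.min(0),Y.max(0),len(Y))
im0=cv2.imread("pics/scene0.png")[:,:,::-1].copy();f,Y=fitclip("scene",im0);print("before",f,Y.mean(0),Y.min(0),Y.max(0))
E
```

```text
ee_pos: [0.4721, 0.0941, 0.0691]
ee_rot: [-180.0, -0.0, -166.5]
wrist_force: [0.6, -0.1, 0.3]
clip 0.42 [308.4, 187.4] [0.565  0.1293 0.058 ]
clip 0.3 [302.1, 189.2] [0.5569 0.1116 0.058 ]
loop_gap 0.52 [301.1, 188.5] [0.5526 0.113  0.058 ]
[ 0.6516 -0.5296  0.1879] [ 0.5198 -0.4757] [ 0.5105 -0.4883] [ 0.5319 -0.4608] 75
before [ 0.6501 -0.5311  0.1868] [ 0.5192 -0.4748] [ 0.5097 -0.4883] [ 0.5343 -0.4578]
```

```bash
python3 -m crank '[[0.05,0,0,0,0,0,10],[0.05,0,0,0,0,0,10],[0.05,0,0,0,0,0,10],[0.05,0,0,0,0,0,10],[0.05,0,0,0,0,0,10],[0.05,0,0,0,0,0,10],[0.05,0,0,0,0,0,10],[0.05,0,0,0,0,0,10],[0,0,0,0,0,0,10]]' | sed -n '2,4p'
python3 - <<'E'
from h import *
np.set_printoptions(precision=4,suppress=True)
im=save("scene","s10")
for t in("clip","loop_gap"):
    for r in finder.pinpoint("scene",t)[:2]:print(t,round(r["conf"],2),r["pixel"],onz("scene",r["pixel"],.058))
hsv=cv2.cvtColor(im,cv2.COLOR_RGB2HSV)[170:210,285:345]; v,u=np.nonzero(cv2.inRange(hsv,(14,90,70),(40,255,255)))
Y=np.array([onz("scene",(a+285,b+170),.06)[:2] for a,b in zip(u,v)]); d=(Y-[.5904,.1229])@-np.array([.9724,.2334]); print(len(Y),Y.mean(0),"along clip -x:",d.min(),d.max())
E
```

```text
ee_pos: [0.4566, 0.0904, 0.0691]
ee_rot: [-180.0, -0.0, -166.5]
wrist_force: [-0.2, 1.0, -1.1]
clip 0.46 [302.7, 188.4] [0.5558 0.1159 0.058 ]
loop_gap 0.74 [144.4, 302.1] [ 0.5615 -0.415   0.058 ]
loop_gap 0.59 [295.6, 185.8] [0.5324 0.1155 0.058 ]
26 [0.5451 0.1128] along clip -x: 0.030132082235783845 0.06532870920699031
```

```bash
python3 -m crank '[[0,0,-0.01,0,0,0,10],[-0.04,0,0,0,0,0,10],[-0.04,0,0,0,0,0,10],[0,0,0,0,0,0,10],[0,0,-0.05,0,0,0,10],[0,0,-0.1,0,0,0,10],[0,0,-0.2,0,0,0,10],[0,0,-0.4,0,0,0,10],[0,0,-0.6,0,0,0,10],[0,0,-0.6,0,0,0,10],[0,0,-0.6,0,0,0,10],[0,0,-0.4,0,0,0,10],[0,0,0,0,0,0,10],[0,0,0,0,0,0,10]]'
python3 - <<'E'
from h import *
np.set_printoptions(precision=4,suppress=True)
im=save("scene","s11")
for t in("clip","loop_gap"):
    for r in finder.pinpoint("scene",t)[:2]:print(t,round(r["conf"],2),r["pixel"],onz("scene",r["pixel"],.058))
hsv=cv2.cvtColor(im,cv2.COLOR_RGB2HSV)[170:210,285:345]; v,u=np.nonzero(cv2.inRange(hsv,(14,90,70),(40,255,255)))
Y=np.array([onz("scene",(a+285,b+170),.06)[:2] for a,b in zip(u,v)]); d=(Y-[.5904,.1229])@-np.array([.9724,.2334]); print(len(Y),Y.mean(0),"along clip -x:",d.min(),d.max())
go((.5985,-.1385,.19),168)
# pick tilt: scene line of the handle
E
```

```text
time: 21.35
ee_pos: [0.4599, 0.0913, 0.1877]
ee_rot: [180.0, 0.0, -166.5]
wrist_force: [0.2, 0.3, -2.5]
grip_width: 0.0152
finger_force: 58.6
clip 0.55 [300.8, 186.4] [0.5455 0.1214 0.058 ]
loop_gap 0.45 [296.7, 189.3] [0.5457 0.1026 0.058 ]
30 [0.5434 0.1125] along clip -x: 0.030132082235783845 0.06532870920699031
turn deg [-0.03 -0.07 25.52] units [-0.004 -0.009  3.19 ]  shift(before turn) units [-2.035 -6.393 -0.081]  after turn [-4.591 -4.893 -0.08 ]
```

Clip lies on the wheel about 37 mm from the axle and stayed put. Return the pick.

```bash
python3 -m crank '[[0,0,0,0,0,0.8,10],[0,0,0,0,0,0.8,10],[0,0,0,0,0,0.8,10],[0,0,0,0,0,0.8,10],[-0.3,-0.3,0,0,0,0,10],[-0.5,-0.53,0,0,0,0,10],[-0.5,-0.53,0,0,0,0,10],[-0.5,-0.53,0,0,0,0,10],[-0.5,-0.53,0,0,0,0,10],[-0.5,-0.53,0,0,0,0,10],[-0.5,-0.53,0,0,0,0,10],[-0.5,-0.53,0,0,0,0,10],[-0.5,-0.53,0,0,0,0,10],[-0.3,-0.35,0,0,0,0,10],[0,0,0,0,0,0,10],[0,0,0,0,0,0,10],[0,0,0,0,0,0,10]]'
python3 - <<'E'
from h import *
from red import red
np.set_printoptions(precision=4,suppress=True)
im=save("wrist","w12"); o=get_obs(); red("wrist",im,o["ee_pos"][2]+.023)
im=save("scene","s12"); 
# tilt: scene handle red pixels near hand, front end vs collar predicted
th=np.radians(o["ee_rot"][2]+180); u=np.array([np.cos(th),np.sin(th),0]); c=o["ee_pos"]+[0,0,.019]
print("pred back,front",proj("scene",c-.042*u),proj("scene",c+.042*u),proj("scene",c+.078*u))
hsv=cv2.cvtColor(im,cv2.COLOR_RGB2HSV); m=cv2.inRange(hsv,(0,140,50),(8,255,255))|cv2.inRange(hsv,(172,140,50),(180,255,255))
n,l,s,ce=cv2.connectedComponentsWithStats(m)
for i in range(1,n):
    if 20<s[i,4]<2000: print(s[i],ce[i])
v0,u0=np.nonzero(m)
go((.599,-.1398,.0275),167.9)
E
```

```text
time: 23.2
ee_pos: [0.5986, -0.1375, 0.1871]
ee_rot: [180.0, -0.1, 168.0]
wrist_force: [0.5, 0.1, -0.5]
grip_width: 0.0153
finger_force: 58.6
wrist 273.5 [173.845  400.9241] [ 0.6486 -0.2025] len 0.03587681338737047 0.0037471547002193993 yaw 125.63385481606949
wrist 5888.0 [276.5 286. ] [ 0.598  -0.1381] len 0.08665025084800142 0.01964047659466282 yaw -10.659405130949823
wrist 390.0 [182.5111 207.6372] [ 0.5506 -0.1669] len 0.02124216451396355 0.0034746461070990814 yaw 129.06874942617634
wrist 283.5 [281.2297  22.6216] [ 0.4947 -0.1145] len 0.01966178038800313 0.0036253151337744915 yaw 128.26353633375535
pred back,front [237.5461 176.5405] [261.3431 191.7299] [272.348  198.7543]
[359  81   8  17 106] [362.6415  88.6698]
[249 179  14  16 122] [255.     186.7213]
[217 221   5  14  45] [218.9556 227.6444]
[221 273   5  19  75] [223.08   282.3867]
[269 277   9  11  84] [273.0595 281.7857]
turn deg [ 0.02 -0.02  0.09] units [ 0.002 -0.002  0.011]  shift(before turn) units [-0.018 -0.056  3.999]  after turn [-0.017 -0.055  3.999]
```

```bash
python3 -m crank '[[-0.01,-0.055,0.3,0,0,0,10],[0,0,0.5,0,0,0,10],[0,0,0.5,0,0,0,10],[0,0,0.5,0,0,0,10],[0,0,0.5,0,0,0,10],[0,0,0.4,0,0,0,10],[0,0,0.3,0,0,0,10],[0,0,0.2,0,0,0,10],[0,0,0,0,0,0,10],[0,0,0,0,0,0,10]]'
python3 -m crank '[[0,0,0.15,0,0,0,10],[0,0,0.15,0,0,0,10],[0,0,0.15,0,0,0,10],[0,0,0.1,0,0,0,10],[0,0,0.1,0,0,0,10],[0,0,0,0,0,0,10],[0,0,0,0,0,0,10]]'
```

```text
time: 24.3
ee_pos: [0.5993, -0.1409, 0.06]
ee_rot: [-180.0, 0.0, 167.9]
wrist_force: [-0.4, -0.7, -1.0]
grip_width: 0.0147
finger_force: 58.6
time: 25.0
ee_pos: [0.599, -0.1408, 0.0335]
ee_rot: [-180.0, -0.0, 167.9]
wrist_force: [-0.9, -0.7, -0.7]
grip_width: 0.0152
finger_force: 58.6
```

```bash
python3 -m crank '[[0,-0.02,0.05,0,0,0,10],[0,0,0.04,0,0,0,10],[0,0,0.03,0,0,0,10],[0,0,0,0,0,0,10]]'|sed -n '2p;4p'
python3 -m crank '[[0,0,0.02,0,0,0,10],[0,0,0.015,0,0,0,10],[0,0,0,0,0,0,10],[0,0,0,0,0,0,10]]'|sed -n '2p;4p'
```

```text
ee_pos: [0.5987, -0.1415, 0.0286]
wrist_force: [-0.1, 0.2, -0.9]
ee_pos: [0.5988, -0.1415, 0.0274]
wrist_force: [-0.0, -0.9, -0.8]
```

```bash
python3 -m crank '[[0,0.035,0.01,0,0,0,10],[0,0,0,0,0,0,10],[0,0,0,0,0,0,22],[0,0,0,0,0,0,22],[0,0,0,0,0,0,50],[0,0,0,0,0,0,50],[0,0,0,0,0,0,50],[0,0,0,0,0,0,50],[0,0,0,0,0,0,50]]'
python3 -m crank '[[0,0,-0.1,0,0,0,50],[0,0,-0.3,0,0,0,50],[0,0,-0.6,0,0,0,50],[0,0,-0.8,0,0,0,50],[0,0,-0.8,0,0,0,50],[0,0,-0.8,0,0,0,50],[0,0,-0.6,0,0,0,50],[0.4,0,-0.3,0,0,0,50],[0,0,0,0,0,0,50],[0,0,0,0,0,0,50],[0,0,0,0,0,0,50]]'
python3 - <<'E'
from h import *
from red import red
np.set_printoptions(precision=4,suppress=True)
im=save("wrist","w13"); red("wrist",im,.051); red("top",save("top","t13"),.05)
for c in("top","scene"):
    im=save(c,c+"14")
    for t,z in(("clip",.058),("loop_gap",.058),("pick",.046),("rest",0)):
        for r in finder.pinpoint(c,t)[:2]:print(c,t,round(r["conf"],2),np.round(r["pixel"],1),onz(c,r["pixel"],z))
im=cv2.imread("pics/top14.png"); hsv=cv2.cvtColor(im,cv2.COLOR_BGR2HSV)[195:265,190:258]; v,u=np.nonzero(cv2.inRange(hsv,(14,90,70),(40,255,255)))
Y=np.array([onz("top",(a+190,b+195),.06)[:2] for a,b in zip(u,v)]); 
if len(Y):print(Y.mean(0),np.sort((Y-[.5904,.1229])@-np.array([.9724,.2334]))[[0,-1]])
E
```

```text
time: 26.7
ee_pos: [0.5991, -0.1402, 0.027]
ee_rot: [-180.0, 0.0, 167.9]
wrist_force: [-0.3, -0.7, -0.1]
grip_width: 0.05
finger_force: 0.0
time: 27.8
ee_pos: [0.5835, -0.1367, 0.1987]
ee_rot: [-180.0, -0.0, 167.9]
wrist_force: [0.0, 0.5, 0.4]
grip_width: 0.0502
finger_force: 0.0
wrist 146.0 [166.6763 403.4386] [ 0.8183 -0.3274] len 0.056248651780251874 0.010661251892176227 yaw 145.55784644855615
wrist 928.0 [291.332  367.0691] [ 0.7947 -0.1657] len 0.11536413801780845 0.03231757081538852 yaw 90.0891730304092
wrist 345.5 [188.92 216.94] [ 0.5888 -0.2279] len 0.05022613021064952 0.007803059577470244 yaw 129.2256980032565
wrist 1102.5 [276.5 207. ] [ 0.5983 -0.1408] len 0.08263042431192348 0.014122539335041175 yaw -11.701083188842924
wrist 598.0 [284.7906  41.5866] [ 0.4565 -0.1036] len 0.0493062560056283 0.008405111318144717 yaw 128.25052702333662
top 5527.0 [372.  107.5] [ 0.8795 -0.2265] len 0.2531224013267161 0.13363517003464867 yaw -90.08216021209984
top clip 0.58 [229.7 246.2] [0.5526 0.1084 0.058 ]
top loop_gap 0.64 [230.6 256.3] [0.5296 0.1062 0.058 ]
top loop_gap 0.62 [227.7 230.2] [0.5892 0.1131 0.058 ]
top pick 0.67 [319.  291.7] [ 0.4474 -0.096   0.046 ]
top rest 0.68 [333.  227.9] [ 0.5958 -0.1368  0.    ]
top rest 0.66 [224.9 229.9] [0.592  0.1267 0.    ]
scene clip 0.58 [300.1 188.6] [0.5508 0.1109 0.058 ]
scene clip 0.36 [313.6 206.4] [0.6298 0.0611 0.058 ]
scene pick 0.71 [253.2 247.2] [ 0.6067 -0.1457  0.046 ]
scene pick 0.55 [221.1 228. ] [ 0.4954 -0.1354  0.046 ]
scene rest 0.73 [254.3 260.4] [ 0.6014 -0.139   0.    ]
scene rest 0.57 [249.8 245.4] [ 0.5549 -0.1021  0.    ]
[0.5442 0.1088] [0.0294 0.0653]
```

Pick back in place to within 2 mm, yaw -11.7°. Clip is about 40 mm from the axle and the gripper is clear.

```bash
python3 -c "
from h import *
print(sign_off())"
```

```text
the job is handed in; nothing more can be done
None
```

The job is handed in at about 28 s: my last measurements had the clip on the wheel about 40 mm from the axle and the pick back in its rest within about 2 mm of where it started, but the judged result was not shown.

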